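Find the terminal-duct cover that is off its catch and push it open

TASK

One of the four look-alike covers on the bench terminal duct has come off its catch. Press the covers lightly on their ribs, one after another, until you find the one that rocks, and push that one open until it stands upright and stays there, so that its terminals can be got at. Do not force the covers that are still caught, and leave the things on and round the duct where they are.

Things in the scene. Friction and masses are not known exactly. Their poses are not given: they have to be found in the camera images.
- duct: grey terminal duct fixed to the bench, a low box 150 mm deep (x), 414 mm long (y), 76 mm high; origin on the bench under the middle of the four covers, x points to its far side, away from the robot, y to the left along it, z up. Four equal bays, 88 mm apart, are closed by aluminium covers, 92 mm (x) by 80 mm (y) and 4 mm thick, flush with the flat top; beyond them on the left is a flat end plate 50 mm long.
- bay_1 (a point): the first cover place from the left (+y end): middle of the shut cover's top face, 76 mm above the bench; axes as the duct's. Each cover turns about a line along y under this point, 2 mm below the top face, with 46 mm of cover on either side; three low ribs, 24 to 32 mm beyond the line in +x, mark where to press: the far half goes down. The rim of the opening is 47 mm from the line.
- bay_2 (a point): the second cover place from the left; as bay_1. Below its cover each bay is hollow, 94 mm (x) by 81 mm (y), down to terminal blocks 55 mm below the top; with the cover upright 44 mm of the opening are free on the far side, and the cover's near half stands 46 mm above the top.
- bay_3 (a point): the third cover place from the left; as bay_1
- bay_4 (a point): the fourth cover place from the left; as bay_1
- cover_a (a joint): tilt of one of the covers, rad: 0 shut, grows as its far (+x) edge goes down and its near edge comes up; upright is 1.57. Which cover (a to d) lies in which bay changes from run to run and is not told.
- cover_b (a joint): tilt of another cover, as cover_a. Three of the four are held by catches and give only springily: about 1 mm at the ribs under 10 N, and back when released.
- cover_c (a joint): tilt of another cover, as cover_a.
- cover_d (a joint): tilt of another cover, as cover_a. Of the four, the one off its catch (any bay) gives way under about 1 N at the ribs, turns to a stop at 1.60, and the friction of its pivots (0.03 N m) keeps it at whatever tilt it is left.
- croc_clip_1: red insulated crocodile clip, 8 x 52 x 13 mm, lying on the flat left end plate of the duct; origin at the centre of its underside. To be left alone
- vial_c: brown sample bottle with a blue cap, 35 mm across, 72 mm high, standing in front of the duct; origin at the centre of its underside. To be left alone
- plastic_cup: small white measuring cup, 44 mm across, 49 mm high, standing in front of the duct; origin at the centre of its underside. To be left alone
- crucible: white porcelain crucible, 44 mm across, 36 mm high, standing in front of the duct; origin at the centre of its underside. To be left alone
- bench_timer: white bench timer, 62 x 66 x 18 mm, far to the right; origin at the centre of its underside. To be left alone
- tweezers: steel tweezers, 122 mm long, 9 mm high, far to the right; origin at the centre of its underside. To be left alone
- screwdriver_small: small blue-handled screwdriver, 156 mm long, 21 mm high, along the front edge of the bench, to the right; origin at the centre of its underside. To be left alone

How it is judged:
By the outcome, as a careful person would: the job done as asked, in the order asked, and still so for the second after the job is handed in, with the robot touching nothing.
It also fails if it takes over 45 s, if anything falls off the work surface, if the arm or the gripper's body presses on something with over 40 N, if the wrist force passes 120 N, or if a joint passes its speed limit or range.

ROBOT

A 6-joint arm with a two-finger parallel gripper is mounted at the origin on a cart in front of the work surface, level with it; the furniture and walls round the work are solid. World frame = base frame: x ahead of the robot, y to its left, z up, the work surface at z = 0. Lengths are in m, angles in degrees, forces in N, time in s.
With the tool pointing down it reaches from about 0.3 to 0.75 m from the base axis. Payload 8.5 kg.
Tool frame: the origin (TCP) lies between the finger pads; the fingertips stand env.finger_overhang ahead of it and the grasp point (between the pads) lies 2 mm behind it (env.finger_overhang is the distance from the TCP to the fingertips, in m); z points along the fingers, y is the line along which they close (so a half turn about z gives the same grasp; the last joint's range is limited). The gripper opens to 85 mm and grips with 20 to 120 N. Pads are 22 mm wide; open, the fingers measure 114 mm over their backs; the gripper's body (76 mm by 85 mm) begins 54 mm behind the grasp point. The pads swing forward as they close: fully open they stand 13 mm farther back than shut.
Start: joints at [-77.538, 21.807, 74.336, -0, 83.858, -12.336], TCP at [0.231, -0.499, 0.248] pointing down, gripper open.
Joint ranges: [-178.18, 178.18], [-50.72, 133.34], [12.68, 142.11], [-81.47, 261.47], [9.98, 163.14], [-165.26, 165.26]. Speed limits (degrees/s): [136.94, 136.94, 180, 180, 180, 180].

INTERFACE

Orientations are given as a 3x3 rotation matrix whose columns are the frame's x, y, z axes.
In Python, from rig import env gives the robot as it stands. The module is installed in compiled form; this text tells all that it offers.
- The arm moves only by the tool jog_arm, never from a script. Its arguments are lists of equal length, an entry for each row: "hand": the finger opening in m, from 0 to 0.0854; "travel": the shift along the world's x, y, z in m, a list of three; "yaw": the turn about the world's z in rad. A call has exactly 5 rows; each row shifts and turns the commanded pose from where the row before left it; what a row does not reach is not made up. A row lasts 1/8 s, in which the tool goes at most 62.5 mm and 10.7 degrees, less where a joint would pass 70% of its speed; a pose out of reach is approached as far as the arm can. A call is refused whole if a number of a shift passes 0.0625 or a number of a turn 0.188, either way. A call with a gripper value outside its range is refused whole. The fingers move at their own pace and stop on an object; "grip_force" is the grip in N (left out, the last holds). Time passes only in rows, so rows that do not move let the fingers close, or fill a call up. It gives the time, the measured TCP pose, the force, the opening and the grip force at its end, in the units of the state.
- env.observe(): the state, without advancing time (a new reading comes with each control period).
- env.get_image(name): name is "scene" or "top" or "wrist"; returns the picture (480x640x3 uint8, red, green, blue); there is no depth.
- env.calibration(name): a dict with "fx", "fy", "cx", "cy" (pixels), "position" and "rotation" of the camera in the world; the wrist camera has in their place "hand_eye" (4x4, takes a point from camera to tool coordinates, whose origin is the TCP and whose axes are the flange's). Camera axes: x right, y down, z forward; pixel columns grow to the right and rows downward; lengths in m; the calibration is good to about 2 mm. A picture is of the moment at which its call begins: read the wrist's pose just before it. calibration takes no time and is no camera call.
- env.close_job(): hands the job in; it is judged then, once.
The state is a dict: "time_s": time; "q": joint angles; "qvel": joint speeds; "joint_efforts": joint torques, N m; "position": TCP position; "tool_rot": TCP orientation; "ft_force": force on the tool from outside, world axes, zero at the start; "wrist_torque": the same for the moment, N m; "grip_width": finger opening in m; "gripper_force": force on a finger pad.
Only numpy, scipy, OpenCV 4.12 (cv2) and the standard library are available. Lean on these libraries where they do the work, as an engineer would, in place of code of your own. Each camera call takes 0.05 s, during which the arm holds its last target. There are 200 camera calls.

## Working session

There is one attempt and no reset: what is moved stays moved. The work goes in short steps, Python scripts to look and compute and a tool call to move; the robot and the scene stay as the last step left them, time stands still between calls to the robot, and variables do not carry over. Pictures are saved under pics/ and viewed, at most 10 in all, crops included, and the job is handed in when it is done.

Besides the shell and the picture viewer there is one more tool, called after "Request:" as a command line: name --pt "numbers of a row" for each row, then --argument value for the rest. jog_arm: Moves the arm, as the interface text tells. Its arguments: {"type":"object","properties":{"hand":{"type":"array"},"travel":{"type":"array"},"yaw":{"type":"array"},"grip_force":{"type":"number"}},"required":["hand","travel","yaw"]}

```bash
mkdir -p pics
python3 - <<'E'
from rig import env
import cv2,numpy as np
np.set_printoptions(precision=4,suppress=True)
for n in("top","scene"):
    cv2.imwrite(f"pics/{n}0.png",env.get_image(n)[:,:,::-1]); print(env.calibration(n))
s=env.observe();print(env.finger_overhang,s["time_s"],s["position"],s["tool_rot"],s["ft_force"],s["grip_width"])
E
```

```text
{'fx': 617.2855737739235, 'fy': 617.2855737739235, 'cx': 312.38925222202886, 'cy': 238.33143481439828, 'position': array([0.2981, 0.0253, 1.743 ]), 'rotation': array([[-0.0042, -0.994 ,  0.1095],
       [-0.9999,  0.0023, -0.0171],
       [ 0.0168, -0.1095, -0.9938]])}
{'fx': 483.4190664107936, 'fy': 483.4190664107936, 'cx': 313.9973495632716, 'cy': 243.51176651735975, 'position': array([-0.1698,  0.538 ,  0.9569]), 'rotation': array([[-0.6281, -0.5701,  0.5296],
       [-0.778 ,  0.4506, -0.4378],
       [ 0.011 , -0.687 , -0.7266]])}
0.017 0.1 [ 0.2306 -0.4991  0.2478] [[ 0.9078  0.4194 -0.0003]
 [ 0.4194 -0.9078  0.0013]
 [ 0.0003 -0.0013 -1.    ]] [ 0.3961  0.1133 -0.3032] 0.08504200906185531
```

View pics/top0.png

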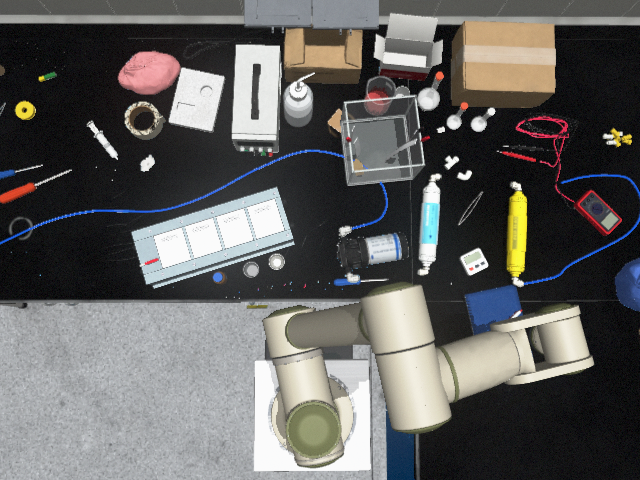

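View pics/scene0.png

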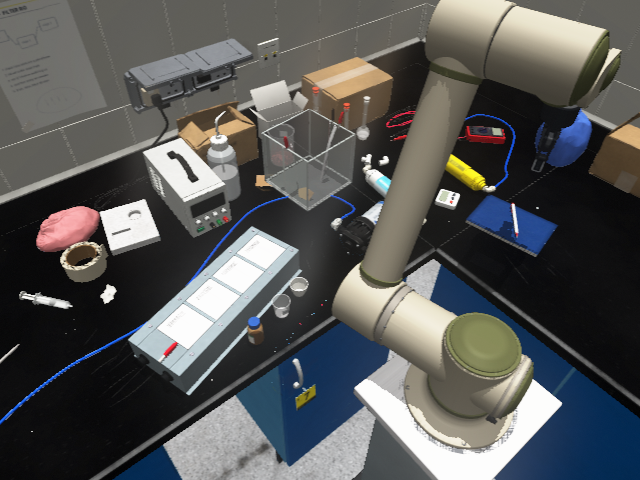

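The top view shows the duct running from (140,255) to (285,215), with four white covers near (172,246), (204,237), (236,229) and (267,220). The bottle, cup and crucible stand in front of it at (218,278), (251,269) and (276,261). Next I'll fit the covers.

```bash
cat > h.py <<'E'
from rig import env
import cv2,numpy as np
np.set_printoptions(precision=4,suppress=True)
def ray(n,uv,z):
    c=env.calibration(n);R=np.array(c["rotation"]);p=np.array(c["position"])
    d=R@np.array([(uv[0]-c["cx"])/c["fx"],(uv[1]-c["cy"])/c["fy"],1]);return p+d*(z-p[2])/d[2]
def show(n,name,x0,y0,w,h,f):
    im=env.get_image(n)[:,:,::-1][y0:y0+h,x0:x0+w]
    cv2.imwrite(name,cv2.resize(im,None,fx=f,fy=f,interpolation=cv2.INTER_CUBIC))
E
python3 - <<'E'
from h import *
im=env.get_image("top")
m=((im.min(2)>225)*255).astype(np.uint8); m[:180]=0;m[290:]=0;m[:,:145]=0;m[:,300:]=0
n,l,st,ce=cv2.connectedComponentsWithStats(m)
for i in range(1,n):
    if st[i,4]>200:
        r=cv2.minAreaRect(np.argwhere(l==i)[:,::-1].astype(np.float32))
        print(st[i,4],r, ray("top",r[0],.076), [ray("top",q,.076)[:2] for q in cv2.boxPoints(r)])
show("top","pics/t1.png",125,180,180,130,4.4)
E
```

```text
948 ((265.3238525390625, 218.33631896972656), (33.04887008666992, 30.60301399230957), 72.6459732055664) [0.5368 0.1245 0.076 ] [array([0.5677, 0.1779]), array([0.5929, 0.0983]), array([0.5059, 0.0713]), array([0.4811, 0.1505])]
950 ((233.88255310058594, 228.2241973876953), (32.92955780029297, 29.827499389648438), 72.6459732055664) [0.5098 0.2097 0.076 ] [array([0.5408, 0.262 ]), array([0.5652, 0.1849]), array([0.4789, 0.1576]), array([0.4549, 0.2344])]
953 ((202.761474609375, 237.87159729003906), (33.14079284667969, 29.88418197631836), 73.3007583618164) [0.4836 0.2936 0.076 ] [array([0.5154, 0.3457]), array([0.5388, 0.2686]), array([0.452 , 0.2417]), array([0.4289, 0.3185])]
960 ((171.8486328125, 247.50811767578125), (33.08466339111328, 29.408588409423828), 72.89727020263672) [0.4576 0.3765 0.076 ] [array([0.489 , 0.4282]), array([0.5124, 0.3528]), array([0.4264, 0.325 ]), array([0.4032, 0.4001])]
```

View pics/t1.png

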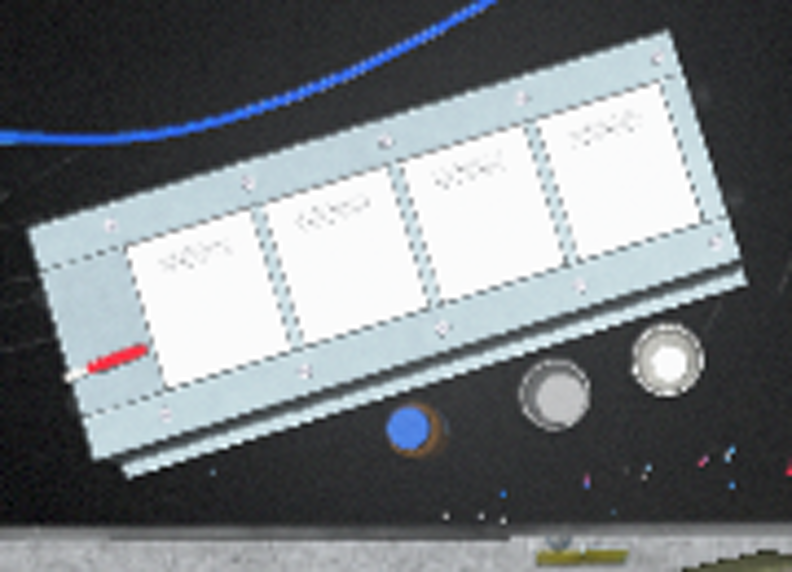

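The crop shows four shut covers with their ribs on the far side, and the duct is yawed about 17.4°. I'll move above bay 4's ribs at about (0.563, 0.133) with the fingers shut.

Request:
jog_arm --hand '[0,0,0,0,0]' --pt "0.022 0.042 0" --pt "0.022 0.042 0" --pt "0.022 0.042 0" --pt "0.022 0.042 0" --pt "0.022 0.042 0" --yaw '[-0.026,-0.026,-0.026,-0.026,-0.025]' --grip_force 20

```text
time_s: 0.82
position: [0.3411, -0.2878, 0.2483]
tool_rot: [[0.955, 0.298, 0.0], [0.298, -0.955, 0.0], [0.0, -0.0, -1.0]]
ft_force: [1.0, -0.4, 0.3]
grip_width: 0.0003
gripper_force: 0.0
```

Request:
jog_arm --hand '[0,0,0,0,0]' --pt "0.022 0.042 0" --pt "0.022 0.042 0" --pt "0.022 0.042 0" --pt "0.022 0.042 0" --pt "0.022 0.042 0" --yaw '[0,0,0,0,0]'

```text
time_s: 1.45
position: [0.4511, -0.0778, 0.2483]
tool_rot: [[0.954, 0.299, 0.0], [0.299, -0.954, -0.0], [0.0, 0.0, -1.0]]
ft_force: [1.3, -0.3, 0.1]
grip_width: 0.0002
gripper_force: 0.0
```

Request:
jog_arm --hand '[0,0,0,0,0]' --pt "0.024 0.042 -0.02" --pt "0.024 0.042 -0.02" --pt "0.022 0.042 -0.025" --pt "0.022 0.042 -0.025" --pt "0.022 0.044 -0.025" --yaw '[0,0,0,0,0]'

```text
time_s: 2.08
position: [0.5653, 0.1342, 0.1324]
tool_rot: [[0.954, 0.299, -0.0], [0.299, -0.954, -0.0], [-0.0, 0.0, -1.0]]
ft_force: [0.1, -0.3, 0.5]
grip_width: -0.0003
gripper_force: 0.0
```

Request:
jog_arm --hand '[0,0,0,0,0]' --pt "0 0 0" --pt "0 0 0" --pt "0 0 0" --pt "0 0 0" --pt "0 0 0" --yaw '[0,0,0,0,0]'

```text
time_s: 2.7
position: [0.5647, 0.1322, 0.1337]
tool_rot: [[0.954, 0.298, 0.001], [0.298, -0.954, 0.0], [0.001, 0.0, -1.0]]
ft_force: [-0.3, -0.2, -0.3]
grip_width: -0.0002
gripper_force: 0.0
```

Run:
```python
from h import *
s=env.observe();print(s["position"],s["tool_rot"],s["ft_force"],s["grip_width"],s["time_s"])
show("wrist","pics/w1.png",0,0,640,480,1)
show("scene","pics/s1.png",120,180,220,220,2.7)
```

```text
[0.5647 0.1322 0.1337] [[ 0.9544  0.2984  0.0006]
 [ 0.2984 -0.9544  0.    ]
 [ 0.0006  0.0001 -1.    ]] [-0.3285 -0.228  -0.3256] -0.00024061635715137873 2.7
```

View pics/w1.png

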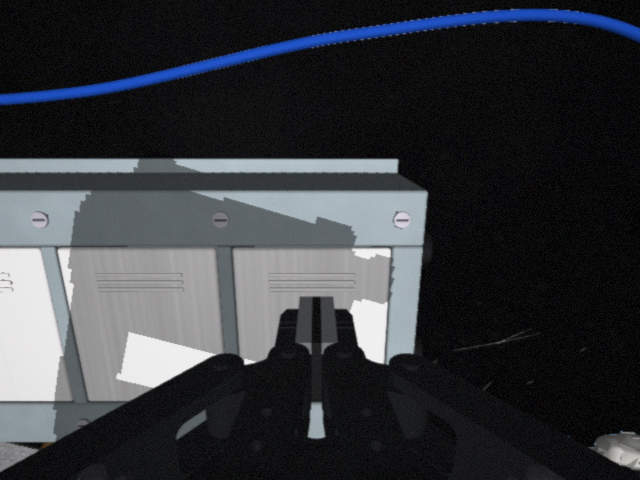

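View pics/s1.png

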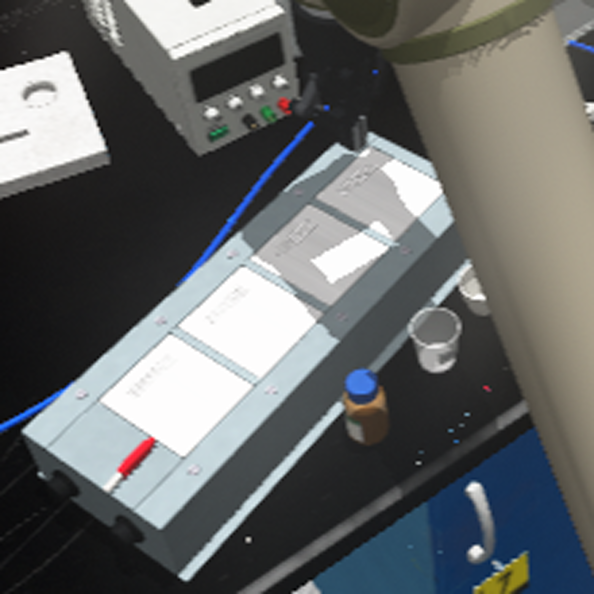

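The wrist view shows bay 4's cover with far corners at (233,248) and (392,248). Its ribs run from (268,275) to (355,291), and the next cover's ribs are around (140,282). I'll check these in world coordinates.

Run:
```python
from h import *
s=env.observe();c=env.calibration("wrist");H=np.array(c["hand_eye"]);R=np.array(s["tool_rot"])
p=np.array(s["position"])+R@H[:3,3];Rc=R@H[:3,:3]
ey=np.array([-.2998,.954,0]);ex=np.array([.954,.2998,0]);b4=np.array([.5368,.1245,.076])
for uv in[(233,248),(392,248),(268,282),(355,282),(97,282),(183,282)]:
    d=Rc@np.array([(uv[0]-c["cx"])/c["fx"],(uv[1]-c["cy"])/c["fy"],1]);w=p+d*(.076-p[2])/d[2]
    print(uv,w,(w-b4)@ex,(w-b4)@ey)
w=np.array(s["position"]);print((w-b4)@ex,(w-b4)@ey)
```

```text
(233, 248) [0.5682 0.177  0.076 ] 0.04570942629881654 0.040651205774145764
(392, 248) [0.592  0.1013 0.076 ] 0.04568126465179801 -0.03865159678638813
(268, 282) [0.5558 0.1555 0.076 ] 0.027383949631992956 0.02387590897739632
(355, 282) [0.5691 0.1129 0.076 ] 0.027371680774223913 -0.020738966992812254
(97, 282) [0.5295 0.2392 0.076 ] 0.02740807824531448 0.11161798822718531
(183, 282) [0.5427 0.1971 0.076 ] 0.027395941072894003 0.06748197716855803
0.028989566637851044 -0.0007725525280548931
```

Request:
jog_arm --hand '[0,0,0,0,0]' --pt "0 0.001 -0.014" --pt "0 0 -0.012" --pt "0 0 -0.005" --pt "0 0 -0.002" --pt "0 0 0" --yaw '[0,0,0,0,0]'

```text
time_s: 3.42
position: [0.5648, 0.1337, 0.1004]
tool_rot: [[0.954, 0.299, 0.0], [0.299, -0.954, -0.0], [0.0, 0.0, -1.0]]
ft_force: [-0.3, -0.5, 0.7]
grip_width: -0.0001
gripper_force: 0.0
```

Request:
jog_arm --hand '[0,0,0,0,0]' --pt "0 0 -0.001" --pt "0 0 0" --pt "0 0 0" --pt "0 0 0" --pt "0 0 0" --yaw '[0,0,0,0,0]'

```text
time_s: 4.05
position: [0.5647, 0.1337, 0.0994]
tool_rot: [[0.954, 0.299, 0.0], [0.299, -0.954, -0.0], [0.0, 0.0, -1.0]]
ft_force: [-0.1, -0.3, 0.5]
grip_width: -0.0001
gripper_force: 0.0
```

Request:
jog_arm --hand '[0,0,0,0,0]' --pt "0 0 -0.001" --pt "0 0 -0.001" --pt "0 0 -0.001" --pt "0 0 0" --pt "0 0 0" --yaw '[0,0,0,0,0]'

```text
time_s: 4.68
position: [0.5647, 0.1337, 0.0963]
tool_rot: [[0.954, 0.299, 0.0], [0.299, -0.954, 0.0], [0.0, -0.0, -1.0]]
ft_force: [-0.5, 0.2, 0.3]
grip_width: -0.0004
gripper_force: 0.0
```

Request:
jog_arm --hand '[0,0,0,0,0]' --pt "0 0 -0.001" --pt "0 0 0" --pt "0 0 0" --pt "0 0 0" --pt "0 0 0" --yaw '[0,0,0,0,0]'

```text
time_s: 5.3
position: [0.5647, 0.1337, 0.0953]
tool_rot: [[0.954, 0.299, -0.0], [0.299, -0.954, 0.0], [-0.0, -0.0, -1.0]]
ft_force: [0.7, -0.9, -0.2]
grip_width: 0.0001
gripper_force: 0.0
```

Request:
jog_arm --hand '[0,0,0,0,0]' --pt "0 0 -0.001" --pt "0 0 0" --pt "0 0 0" --pt "0 0 0" --pt "0 0 0" --yaw '[0,0,0,0,0]'

```text
time_s: 5.92
position: [0.5647, 0.1337, 0.0944]
tool_rot: [[0.954, 0.299, 0.0], [0.299, -0.954, -0.0], [0.0, 0.0, -1.0]]
ft_force: [0.1, 0.7, 0.1]
grip_width: 0.0004
gripper_force: 0.0
```

Request:
jog_arm --hand '[0,0,0,0,0]' --pt "0 0 -0.001" --pt "0 0 0" --pt "0 0 0" --pt "0 0 0" --pt "0 0 0" --yaw '[0,0,0,0,0]'

```text
time_s: 6.55
position: [0.5647, 0.1337, 0.0934]
tool_rot: [[0.954, 0.299, 0.0], [0.299, -0.954, -0.0], [0.0, 0.0, -1.0]]
ft_force: [0.0, -0.1, 0.4]
grip_width: -0.0004
gripper_force: 0.0
```

Request:
jog_arm --hand '[0,0,0,0,0]' --pt "0 0 -0.001" --pt "0 0 0" --pt "0 0 0" --pt "0 0 0" --pt "0 0 0" --yaw '[0,0,0,0,0]'

```text
time_s: 7.18
position: [0.5648, 0.1337, 0.0926]
tool_rot: [[0.954, 0.299, 0.0], [0.299, -0.954, 0.0], [0.0, 0.0, -1.0]]
ft_force: [-0.6, -0.2, 5.1]
grip_width: -0.0005
gripper_force: 2.7
```

Bay 4 gives 5 N at first contact, so it's caught. Bay 3 is next.

Request:
jog_arm --hand '[0,0,0,0,0]' --pt "0 0 0.008" --pt "-0.0132 0.042 0" --pt "-0.0132 0.042 0" --pt "0 0 -0.004" --pt "0 0 -0.002" --yaw '[0,0,0,0,0]'

```text
time_s: 7.8
position: [0.5384, 0.2174, 0.0941]
tool_rot: [[0.954, 0.299, -0.0], [0.299, -0.954, -0.0], [-0.0, 0.0, -1.0]]
ft_force: [0.9, -0.3, -0.6]
grip_width: 0.0003
gripper_force: 0.0
```

Request:
jog_arm --hand '[0,0,0,0,0]' --pt "0 0 -0.001" --pt "0 0 -0.0005" --pt "0 0 -0.0005" --pt "0 0 0" --pt "0 0 0" --yaw '[0,0,0,0,0]'

```text
time_s: 8.43
position: [0.5387, 0.2175, 0.0927]
tool_rot: [[0.954, 0.299, 0.001], [0.299, -0.954, -0.0], [0.001, 0.0, -1.0]]
ft_force: [-0.2, -3.3, 4.3]
grip_width: -0.0003
gripper_force: 2.3
```

Bay 3 is caught too. Bay 2 is next.

Request:
jog_arm --hand '[0,0,0,0,0]' --pt "0 0 0.008" --pt "-0.0132 0.042 0" --pt "-0.0132 0.042 0" --pt "0 0 -0.004" --pt "0 0 -0.002" --yaw '[0,0,0,0,0]'

```text
time_s: 9.05
position: [0.5117, 0.3015, 0.094]
tool_rot: [[0.954, 0.299, -0.001], [0.299, -0.954, -0.0], [-0.001, -0.0, -1.0]]
ft_force: [-1.0, -0.5, 0.2]
grip_width: 0.0003
gripper_force: 0.0
```

Request:
jog_arm --hand '[0,0,0,0,0]' --pt "0 0 -0.001" --pt "0 0 -0.0005" --pt "0 0 -0.0005" --pt "0 0 0" --pt "0 0 0" --yaw '[0,0,0,0,0]'

```text
time_s: 9.68
position: [0.512, 0.3016, 0.0925]
tool_rot: [[0.954, 0.299, 0.0], [0.299, -0.954, 0.0], [0.0, 0.0, -1.0]]
ft_force: [0.9, -1.3, 1.8]
grip_width: -0.0
gripper_force: 0.7
```

Softer here; I'll press 1 mm further.

Request:
jog_arm --hand '[0,0,0,0,0]' --pt "0 0 -0.0005" --pt "0 0 -0.0005" --pt "0 0 0" --pt "0 0 0" --pt "0 0 0" --yaw '[0,0,0,0,0]'

```text
time_s: 10.3
position: [0.5119, 0.3018, 0.0913]
tool_rot: [[0.954, 0.299, 0.0], [0.299, -0.954, 0.0], [0.0, -0.0, -1.0]]
ft_force: [0.9, -0.3, 0.9]
grip_width: -0.0003
gripper_force: 0.5
```

Bay 2 gives way at about 1 N, so this is the loose one. I'll push it open down and inwards, keeping the tip no more than about 20 mm deep so the gripper body clears the rising near edge.

Request:
jog_arm --hand '[0,0,0,0,0]' --pt "-0.001 -0.0003 -0.005" --pt "-0.0019 -0.0006 -0.004" --pt "-0.0019 -0.0006 -0.003" --pt "-0.0019 -0.0006 -0.003" --pt "-0.001 -0.0003 -0.001" --yaw '[0,0,0,0,0]'

```text
time_s: 10.92
position: [0.5038, 0.2993, 0.0751]
tool_rot: [[0.954, 0.299, -0.001], [0.299, -0.954, -0.0], [-0.001, -0.0, -1.0]]
ft_force: [0.8, 0.3, 2.7]
grip_width: -0.0004
gripper_force: 0.9
```

Request:
jog_arm --hand '[0,0,0,0,0]' --pt "-0.001 -0.0003 -0.001" --pt "-0.001 -0.0003 -0.001" --pt "-0.001 -0.0003 0" --pt "-0.001 -0.0003 0" --pt "0 0 0" --yaw '[0,0,0,0,0]'

```text
time_s: 11.55
position: [0.5001, 0.2981, 0.0732]
tool_rot: [[0.954, 0.299, -0.0], [0.299, -0.954, -0.0], [-0.0, -0.0, -1.0]]
ft_force: [2.2, 0.6, -1.9]
grip_width: -0.0002
gripper_force: 0.8
```

Run:
```python
from h import *
show("scene","pics/s2.png",120,180,220,220,2.7)
s=env.observe();w=s["position"]-np.array([.484,.2925,0]);print(w[:2]@[.954,.2998],w[:2]@[-.2998,.954],w[2],s["ft_force"])
```

```text
0.017042270677981714 0.000510006551361528 0.07322438450586531 [ 1.2525  0.579  -1.0699]
```

View pics/s2.png

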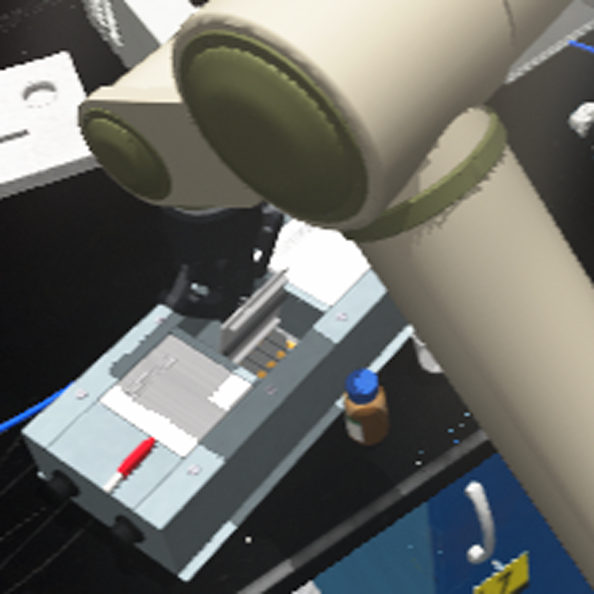

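The cover in bay 2 is standing steeply open, with its raised near edge around (255,300) and the terminals visible at (275,355). I'll push inwards the rest of the way.

Request:
jog_arm --hand '[0,0,0,0,0]' --pt "-0.001 -0.0003 0" --pt "-0.001 -0.0003 0" --pt "-0.001 -0.0003 0" --pt "0 0 0" --pt "0 0 0" --yaw '[0,0,0,0,0]'

```text
time_s: 12.22
position: [0.4971, 0.2972, 0.0733]
tool_rot: [[0.954, 0.299, -0.0], [0.299, -0.954, -0.0], [-0.0, 0.0, -1.0]]
ft_force: [1.9, 1.0, -1.0]
grip_width: -0.0004
gripper_force: 0.9
```

Request:
jog_arm --hand '[0,0,0,0,0]' --pt "-0.001 -0.0003 0" --pt "0 0 0" --pt "0 0 0" --pt "0 0 0" --pt "0 0 0" --yaw '[0,0,0,0,0]'

```text
time_s: 12.85
position: [0.4969, 0.2971, 0.0735]
tool_rot: [[0.954, 0.299, 0.002], [0.299, -0.954, 0.001], [0.002, -0.0, -1.0]]
ft_force: [4.7, 1.8, -2.5]
grip_width: -0.0003
gripper_force: 2.3
```

Request:
jog_arm --hand '[0,0,0,0,0]' --pt "-0.001 -0.0003 0" --pt "0 0 0" --pt "0 0 0" --pt "0 0 0" --pt "0 0 0" --yaw '[0,0,0,0,0]'

```text
time_s: 13.48
position: [0.4968, 0.2971, 0.0737]
tool_rot: [[0.954, 0.299, 0.004], [0.299, -0.954, 0.002], [0.004, -0.0, -1.0]]
ft_force: [7.4, 4.1, -3.4]
grip_width: 0.0
gripper_force: 3.6
```

It's at the stop, with force rising and no further motion. I'll back off along +x, then lift.

Request:
jog_arm --hand '[0,0,0,0,0]' --pt "0.003 0.001 0" --pt "0.006 0.002 0" --pt "0.003 0.001 0" --pt "0 0 0.02" --pt "0 0 0.04" --yaw '[0,0,0,0,0]'

```text
time_s: 14.1
position: [0.5064, 0.3003, 0.1326]
tool_rot: [[0.954, 0.299, -0.004], [0.299, -0.954, -0.001], [-0.004, 0.0, -1.0]]
ft_force: [1.6, 0.8, 0.9]
grip_width: -0.0003
gripper_force: 0.0
```

Request:
jog_arm --hand '[0,0,0,0,0]' --pt "0 0 0.05" --pt "0 0 0.05" --pt "0 -0.05 0.01" --pt "0 -0.06 0" --pt "0 -0.06 0" --yaw '[0,0,0,0,0]'

```text
time_s: 14.72
position: [0.5068, 0.1291, 0.2435]
tool_rot: [[0.954, 0.3, -0.0], [0.3, -0.954, -0.0], [-0.0, 0.0, -1.0]]
ft_force: [0.5, 0.2, -0.4]
grip_width: 0.0002
gripper_force: 0.0
```

Request:
jog_arm --hand '[0,0,0,0,0]' --pt "0 -0.06 0" --pt "0 -0.06 0" --pt "0 -0.04 0" --pt "0 0 0" --pt "0 0 0" --yaw '[0,0,0,0,0]'

```text
time_s: 15.35
position: [0.507, -0.0289, 0.2433]
tool_rot: [[0.954, 0.299, -0.0], [0.299, -0.954, 0.0], [-0.0, -0.001, -1.0]]
ft_force: [-0.2, 0.1, -0.6]
grip_width: 0.0001
gripper_force: 0.0
```

Run:
```python
from h import *
show("scene","pics/s3.png",120,210,220,200,2.7)
show("top","pics/t3.png",125,180,180,130,4.4)
s=env.observe();print(s["time_s"],s["position"],s["ft_force"])
```

```text
15.45 [ 0.5071 -0.0283  0.2433] [ 0.6547 -0.3692  0.3456]
```

View pics/s3.png

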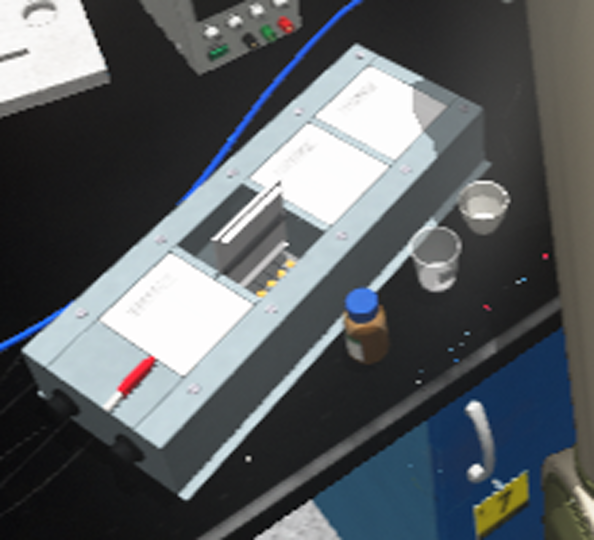

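View pics/t3.png

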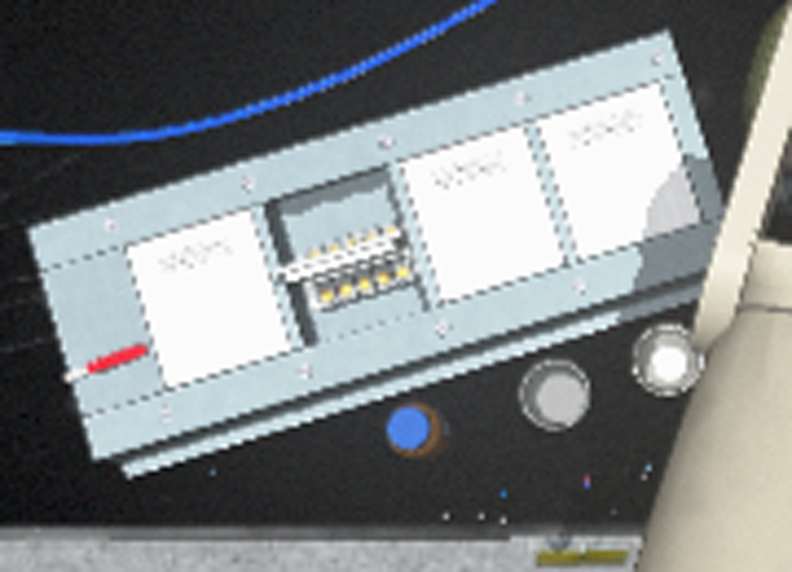

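The cover in bay 2 stands upright: it appears edge-on in the top view around (340,255), and the terminals show on both sides of it. The other three covers are shut, and the clip, bottle, cup and crucible haven't moved.

```bash
python3 -c "
from rig import env
print(env.close_job())"
```

```text
the job is handed in; nothing more can be done
None
```

The loose cover was in bay 2: I pushed it open to its stop, it stays upright with its terminals reachable, bays 3 and 4 were pressed lightly (about 5 N) and left shut, bay 1 was never touched, the things on and in front of the duct look unmoved, and the job is handed in.

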